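Kit out the strap drilling tray

ROBOT

A 7-joint arm with a two-finger parallel gripper is mounted at the origin on a cart in front of the work surface, level with it; the furniture and walls round the work are solid. World frame = base frame: x ahead of the robot, y to its left, z up, the work surface at z = 0. Lengths are in m, angles in rad, forces in N, time in s.
With the tool pointing down it reaches from about 0.425 to 0.95 m from the base axis. Payload 16.7 kg.
Tool frame: the origin (TCP) lies at the centre of the arm's flange, where the gripper is bolted on; the fingertips stand 199 mm ahead of it and the grasp point (between the pads) lies 180 mm ahead of it; z points along the fingers, y is the line along which they close (so a half turn about z gives the same grasp; the last joint's range is limited). The gripper opens to 94 mm and grips with 3 to 60 N. Pads are 16 mm wide; open, the fingers measure 119 mm over their backs; the gripper's body (75 mm by 177 mm) begins 78 mm behind the grasp point.
Start: joints at [0.999, 0.426, 0.074, 1.606, -0.034, 1.111, -0.067], TCP at [0.277, -0.616, 0.405] pointing down, gripper open.
Joint ranges: [-2.85, 2.85], [-0.5, 2.14], [-1.23, 1.37], [0.21, 2.46], [-1.02, 4.16], [0.16, 2.05], [-2.73, 2.73]. Speed limits (rad/s): [1.89, 1.89, 2.39, 2.39, 3.01, 3.01, 3.01].

INTERFACE

Orientations are given as a rotation vector (axis times angle).
In Python, from workcell import get_obs, optics, workorder gives the robot as it stands. The module is installed in compiled form; this text tells all that it offers.
- The arm moves only by the tool carry_out, never from a script. Its argument "increments" is a list that holds one entry, the list of rows, each a list of 7 numbers: the shift along the world's x, y, z in mm, then the turn, a rotation vector about the world's x, y, z in rad, then the opening, from 0 (shut) to 1 (fully open). In form: [[[x, y, z, wx, wy, wz, hand], ...]]. A call has 1 to 8 rows; each row shifts and turns the commanded pose from where the row before left it; what a row does not reach is not made up. A row lasts 1/12 s, in which the tool goes at most 41.7 mm and 7.16 degrees, less where a joint would pass 70% of its speed; a pose out of reach is approached as far as the arm can. A call with a gripper value outside its range is refused whole. The fingers move at their own pace and stop on an object; "force" is the grip in N (left out, the last holds). Time passes only in rows, so rows that do not move let the fingers close. It gives the time, the measured TCP pose, the force, the opening and the grip force at its end, in the units of the state.
- get_obs(): the state, without advancing time (a new reading comes with each control period).
- optics.capture(name): name is "scene" or "top" or "wrist"; returns the picture (480x640x3 uint8, red, green, blue); there is no depth.
- optics.camera_info(name): a dict with "mtx" (3x3 intrinsics, pixels), "D" ([k1, k2, p1, p2, k3] as OpenCV has them; the pictures are not rectified), "camera_from_world" (4x4, takes a point from world to camera coordinates). Camera axes: x right, y down, z forward; pixel columns grow to the right and rows downward; lengths in m; the calibration is good to about 2 mm. A picture is of the moment at which its call begins: read the wrist's pose just before it. camera_info takes no time and is no camera call; for the wrist camera it gives the pose at the moment of the call.
- workorder.sign_off(): hands the job in; it is judged then, once.
The state is a dict: "clock": time; "q": joint angles; "joint_velocities": joint speeds; "effort": joint torques, N m; "position": TCP position; "tool_rot": TCP orientation; "force": force on the tool from outside, world axes, zero at the start; "torque": the same for the moment, N m; "gripper_width": finger opening in m; "grasp_force": force on a finger pad.
Only numpy, scipy, OpenCV 4.12 (cv2) and the standard library are available. Lean on these libraries where they do the work, as an engineer would, in place of code of your own. Each camera call takes 0.05 s, during which the arm holds its last target. There are 200 camera calls.

TASK

Set out the strap-drilling kit in the blue tray: lay the two long bus straps flat, boss up, one in each of the two grey cradles, stand the narrow bronze bush upright in the round dish, and set the jig block upright in the middle of the rubber pad, its length along the pad's length. The short strap and the wide bush do not belong to this kit: leave them where they lie.

Things in the scene. Friction and masses are not known exactly. Their poses are not given: they have to be found in the camera images.
- strap_1_mid (a point): One of the two identical long straps: cast brass-coloured bus strap lying flat: a bar 14 mm wide (its x), 120 mm long (its y) and 3 mm thick with a raised boss 14 x 16 mm in the middle of its top, 11 mm high in all. The point is its centre, 5.5 mm above its underside; z is up. Pick it up across its 14 mm width at the boss.
- strap_3_mid (a point): The other long strap: cast brass-coloured bus strap lying flat: a bar 14 mm wide (its x), 120 mm long (its y) and 3 mm thick with a raised boss 14 x 16 mm in the middle of its top, 11 mm high in all. The point is its centre, 5.5 mm above its underside; z is up. Pick it up across its 14 mm width at the boss.
- strap_2_mid (a point): The short strap, which is left alone: cast brass-coloured bus strap lying flat: a bar 14 mm wide (its x), 90 mm long (its y) and 3 mm thick with a raised boss 14 x 16 mm in the middle of its top, 11 mm high in all. The point is its centre, 5.5 mm above its underside; z is up.
- bush_1_mid (a point): The narrow bronze bush, a plain short tube standing upright, 22 mm outside diameter, 22 mm high. The point is its centre, 11 mm above its underside; z is up.
- wide_bush_mid (a point): The wide bronze bush, which is left alone: a plain short tube standing upright, 34 mm outside diameter, 22 mm bore, 22 mm high. The point is its centre, 11 mm above its underside.
- jig_block_mid (a point): Drilled steel jig block, 45 mm (x) by 70 mm (y) by 35 mm high, with holes in its top. The point is its centre, 17.5 mm above its underside; z is up.
- cradle_a_floor (a point): First grey cradle fixed on the blue tray: channel 34 mm wide (x) by 140 mm long (y) for one strap lying along y, open at the top, walls 10 mm high above its floor, cut away over the middle 64 mm of its length to let fingers in from both sides. The point is the centre of its floor, 10 mm above the worktop; z is up. The tray's lip is lower than that floor.
- cradle_b_floor (a point): Second, alike, 56 mm beside the first: grey cradle fixed on the blue tray: channel 34 mm wide (x) by 140 mm long (y) for one strap lying along y, open at the top, walls 10 mm high above its floor, cut away over the middle 64 mm of its length to let fingers in from both sides. The point is the centre of its floor, 10 mm above the worktop; z is up.
- dish_floor (a point): Round grey dish fixed on the tray, 48 mm outside and 42 mm inside diameter, rim 8 mm above its floor. The point is the centre of its floor (10 mm above the worktop).
- block_pad_top (a point): Flat black rubber pad fixed on the tray, 66 mm (x) by 92 mm (y). The point is the centre of its top face (10 mm above the worktop); z is up. The block's 70 mm length goes along y, either way round.
There are look-alikes about, which are no part of the job. What is shaped like the part that bears cradle_b_floor but green is not meant. What is shaped like the part that bears bush_1_mid but yellow is not meant.

How it is judged:
At the end, for the whole second after the job is handed in: Long straps flat, boss up, one in each cradle (12 mm of its centre each way); narrow bush upright in the dish (12 mm); jig block upright on the pad (14 mm each way, 15 degrees); short strap and wide bush within 25 mm of their starts; all at rest ((((x of strap_1_mid in the frame of cradle_a_floor between -0.012 and 0.012 m and y of strap_1_mid in the frame of cradle_a_floor between -0.012 and 0.012 m and z of strap_1_mid in the frame of cradle_a_floor between 0.002 and 0.009 m and angle between strap_1_mid's own z axis and vertical below 0.1 rad) and (x of strap_3_mid in the frame of cradle_b_floor between -0.012 and 0.012 m and y of strap_3_mid in the frame of cradle_b_floor between -0.012 and 0.012 m and z of strap_3_mid in the frame of cradle_b_floor between 0.002 and 0.009 m and angle between strap_3_mid's own z axis and vertical below 0.1 rad)) or ((x of strap_1_mid in the frame of cradle_b_floor between -0.012 and 0.012 m and y of strap_1_mid in the frame of cradle_b_floor between -0.012 and 0.012 m and z of strap_1_mid in the frame of cradle_b_floor between 0.002 and 0.009 m and angle between strap_1_mid's own z axis and vertical below 0.1 rad) and (x of strap_3_mid in the frame of cradle_a_floor between -0.012 and 0.012 m and y of strap_3_mid in the frame of cradle_a_floor between -0.012 and 0.012 m and z of strap_3_mid in the frame of cradle_a_floor between 0.002 and 0.009 m and angle between strap_3_mid's own z axis and vertical below 0.1 rad))) and horizontal distance between bush_1_mid and dish_floor below 0.012 m and z of bush_1_mid in the frame of dish_floor between 0.007 and 0.015 m and angle between bush_1_mid's own z axis and vertical below 0.15 rad and x of jig_block_mid in the frame of block_pad_top between -0.014 and 0.014 m and y of jig_block_mid in the frame of block_pad_top between -0.014 and 0.014 m and z of jig_block_mid in the frame of block_pad_top between 0.013 and 0.022 m and angle between jig_block_mid's own z axis and vertical below 0.1 rad and angle between the y axis of jig_block_mid and the y axis of block_pad_top, either way round below 0.26 rad and distance of each of strap_2_mid, wide_bush_mid from where it was at the start of the episode below 0.025 m and linear speed of each of strap_1, strap_3, bush_1, jig_block below 0.02 m/s); the robot touches nothing.
It also fails if it takes over 93 s, if anything falls off the work surface, if the arm or the gripper's body presses on something with over 40 N, if the wrist force passes 120 N, or if a joint passes its speed limit or range.

## Working session

There is one attempt and no reset: what is moved stays moved. The work goes in short steps, Python scripts to look and compute and a tool call to move; the robot and the scene stay as the last step left them, time stands still between calls to the robot, and variables do not carry over. Pictures are saved under pics/ and viewed, at most 14 in all, crops included, and the job is handed in when it is done.

Besides the shell and the picture viewer there is one more tool, called after "Call:" as name([rows], argument=value, ...), one row to a line, values as JSON. carry_out: Moves the arm, as the interface text tells. Its arguments: {"type":"object","properties":{"increments":{"type":"array","items":{"type":"array","items":{"type":"array","items":{"type":"number"}}}},"force":{"type":"number"}},"required":["increments"]}

```bash
mkdir -p pics; cat > h.py <<'E'
import numpy as np, cv2
from workcell import get_obs, optics, workorder
def snap(n,f):
    i=optics.camera_info(n); im=optics.capture(n); cv2.imwrite(f'pics/{f}.png',im[:,:,::-1]); np.savez(f'pics/{f}.npz',m=np.array(i['mtx'],float),D=np.array(i['D'],float),T=np.array(i['camera_from_world'],float)); return im
def w(f,px,z):
    d=np.load(f'pics/{f}.npz'); T=d['T']; R=T[:3,:3]; c=-R.T@T[:3,3]
    u=cv2.undistortPoints(np.array(px,float).reshape(-1,1,2),d['m'],d['D']).reshape(-1,2)
    r=np.c_[u,np.ones(len(u))]@R
    z=np.broadcast_to(z,len(u))
    return c+r*((z-c[2])/r[:,2])[:,None]
E
python3 - <<'E'
from h import *
snap('top','top0');snap('scene','sc0')
o=get_obs();print(o)
for n in('top','scene','wrist'):print(n,optics.camera_info(n))
E
```

```text
{'clock': 0.1, 'q': array([ 0.99848783,  0.42666253,  0.07387187,  1.6064966 , -0.03407304,
        1.11081765, -0.06710383]), 'joint_velocities': array([-0.00046385, -0.00044306, -0.00069595, -0.00269886, -0.00046975,
       -0.00058869, -0.00012592]), 'effort': array([ 8.19326320e-03, -9.37467527e+01,  3.67734767e+00, -4.55039763e+01,
       -4.85317362e-02,  1.68995635e-02, -6.18354375e-05]), 'position': array([ 0.27688252, -0.61542969,  0.4040712 ]), 'tool_rot': array([-3.07061731e+00, -6.58925016e-01,  5.37168027e-04]), 'force': array([ 0.78119549, -0.81750803, -0.05750543]), 'torque': array([-0.02421259,  0.02516766, -0.01851863]), 'grasp_force': 0.0, 'gripper_width': 0.09411082319735029}
top {'mtx': array([[480.09098225,   0.        , 318.68346984],
       [  0.        , 480.09098225, 241.01534012],
       [  0.        ,   0.        ,   1.        ]]), 'D': array([0.01632354, 0.        , 0.        , 0.        , 0.        ]), 'camera_from_world': array([[-0.01932195, -0.99956968, -0.02207095, -0.0841837 ],
       [-0.98233245,  0.02308941, -0.18571438,  0.49718158],
       [ 0.1
[... 532 characters left out ...]
-0.55904314,  0.67784486],
       [ 0.        ,  0.        ,  0.        ,  1.        ]])}
wrist {'mtx': array([[429.06660229,   0.        , 312.19755719],
       [  0.        , 429.06660229, 239.65827417],
       [  0.        ,   0.        ,   1.        ]]), 'D': array([-0.01258858,  0.        ,  0.        ,  0.        ,  0.        ]), 'camera_from_world': array([[ 4.10513722e-01, -9.11853898e-01, -9.75525123e-04,
        -6.73759978e-01],
       [-8.82096420e-01, -3.97387624e-01,  2.52960434e-01,
        -2.59192629e-02],
       [-2.31050619e-01, -1.02983222e-01, -9.67476133e-01,
         3.90177932e-01],
       [ 0.00000000e+00,  0.00000000e+00,  0.00000000e+00,
         1.00000000e+00]])}
```

View pics/top0.png

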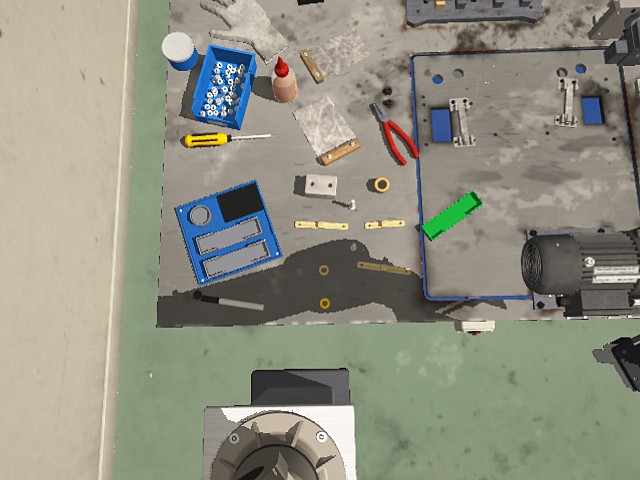

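View pics/sc0.png

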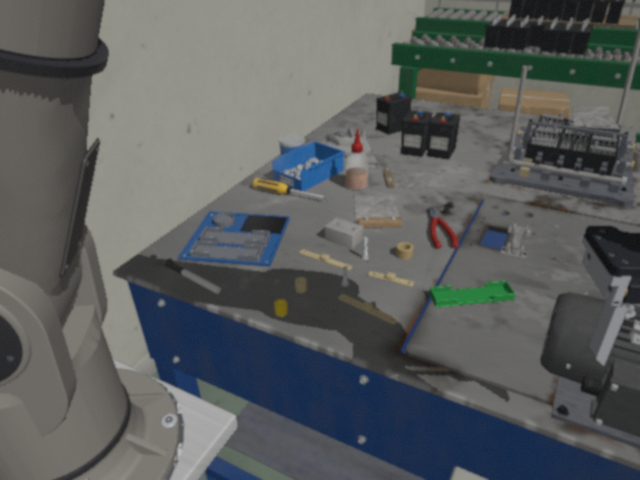

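Top view: tray (230,232), block (321,185), wide bush (381,185), straps at (321,225), (384,224), (385,267), and rings at (324,270) and (325,303). The green channel (452,215) is a decoy cradle. Next is one close crop to tell the straps and bushes apart.

```bash
python3 - <<'E'
import cv2
im=cv2.imread('pics/top0.png')[160:320,165:425]
im=cv2.convertScaleAbs(im,alpha=1.2,beta=25)
cv2.imwrite('pics/top0c.png',cv2.resize(im,(780,480),interpolation=cv2.INTER_CUBIC))
E
```

```text
(no output)
```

View pics/top0c.png

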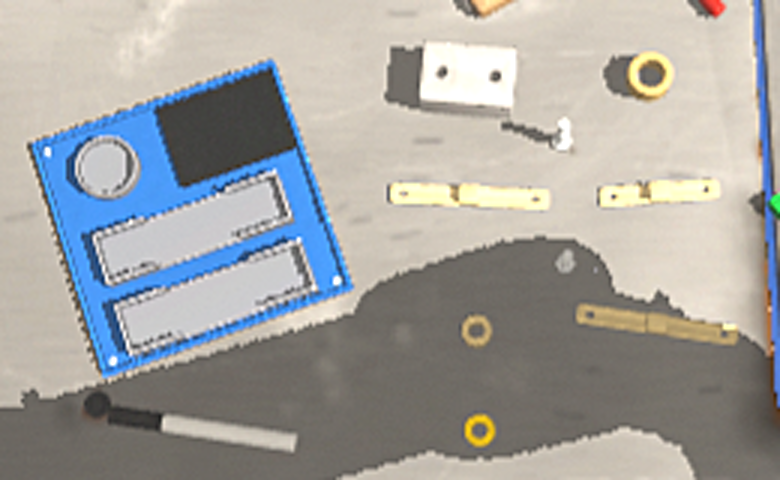

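```bash
cat > m.py <<'E'
from h import *
def P(p,z): return w('top0',np.array(p,float)/3+np.array([165,160])-.33,z)
s=1000
def seg(n,p,z):
    a=P(p,z);d=a[1]-a[0];print(n,(a.mean(0)*s).round(),'len',round(np.linalg.norm(d)*s),'yaw',round(np.degrees(np.arctan2(d[1],d[0])),1))
seg('s1',[(390,193),(550,199)],.003)
seg('s3',[(577,314),(737,335)],.003)
seg('s2',[(599,197),(719,188)],.003)
for n,p,z in(('bush',(476,330),.022),('yel',(480,430),.022),('wide',(650,75),.022),('dish',(106,167),.018)):print(n,(P([p],z)[0]*s).round())
def quad(n,p,z):
    a=P(p,z);e=a[1]-a[0];f=a[2]-a[1];print(n,(a.mean(0)*s).round(),(np.linalg.norm(e)*s).round(),(np.linalg.norm(f)*s).round(),np.degrees(np.arctan2(e[1],e[0])).round(1),np.degrees(np.arctan2(f[1],f[0])).round(1))
quad('A',[(92,235),(281,172),(292,220),(106,285)],.02)
quad('B',[(115,303),(302,240),(315,290),(128,352)],.02)
quad('pad',[(156,105),(272,65),(298,148),(180,187)],.01)
quad('block',[(425,41),(516,45),(513,107),(421,100)],.035)
quad('tray',[(30,144),(271,63),(352,286),(104,374)],.005)
o=get_obs();R=cv2.Rodrigues(o['tool_rot'])[0];print(R.round(3));i=optics.camera_info('wrist')['camera_from_world'];print((R.T@(-i[:3,:3].T@i[:3,3]-o['position'])).round(3),(i[:3,:3]@R).round(2))
E
python3 m.py
```

```text
s1 [ 540. -101.    3.] len 121 yaw -93.6
s3 [ 439. -237.    3.] len 119 yaw -98.8
s2 [ 539. -243.    3.] len 91 yaw -87.0
bush [ 436. -103.   22.]
yel [ 363. -105.   22.]
wide [ 626. -238.   22.]
dish [566. 173.  18.]
A [517. 106.  20.] 148.0 38.0 -72.4 -167.3
B [465.  89.  20.] 145.0 39.0 -72.3 -165.7
pad [598.  83.  10.] 94.0 69.0 -71.6 -163.1
block [ 627. -102.   35.] 68.0 48.0 -94.2 175.9
tray [530. 112.   5.] 194.0 186.0 -72.0 -160.6
[[ 0.912  0.41  -0.001]
 [ 0.41  -0.912  0.001]
 [-0.    -0.001 -1.   ]]
[ 0.074 -0.001  0.021] [[ 0.    1.   -0.  ]
 [-0.97  0.   -0.25]
 [-0.25  0.    0.97]]
```

Choices, as crop pixels:
- **Long straps:** (470,196) and (657,325), measuring 121 and 119 mm. The strap at (660,192) is the short one, 91 mm.
- **Narrow bush:** the dull one at (476,330). The ring at (480,430) is the yellow decoy and (650,75) is the wide bush.
- **Cradles:** the two grey ones on the tray. The green channel is not meant.

I go above the far strap first.

Call:
carry_out([
  [[8,32,0,0,0,0.11,1],[8,32,0,0,0,0.11,1],[8,32,0,0,0,0.11,1],[8,32,0,0,0,0.11,1],[8,32,0,0,0,0.11,1],[8,32,0,0,0,0.11,1],[8,32,0,0,0,0.11,1],[8,32,0,0,0,0.11,1]],
], force=40)

```text
clock: 0.77
position: [0.3409, -0.3579, 0.4045]
tool_rot: [-2.493, -1.911, 0.0]
force: [0.7, -0.7, -0.1]
gripper_width: 0.0936
grasp_force: 0.0
```

Call:
carry_out([
  [[20,25,-22,0,0,0.11,1],[20,25,-22,0,0,0,1],[20,25,-22,0,0,0,1],[20,25,-20,0,0,0,1],[18,23,-20,0,0,0,1],[0,0,0,0,0,0,1]],
])

```text
clock: 1.27
position: [0.441, -0.2317, 0.2955]
tool_rot: [-2.38, -2.043, -0.001]
force: [-0.8, 2.0, -1.0]
gripper_width: 0.0939
grasp_force: 0.0
```

```bash
cat >> h.py <<'E'
def st():
    o=get_obs();R=cv2.Rodrigues(o['tool_rot'])[0]
    print('t',round(o['clock'],2),'pos',(o['position']*1000).round(1),'psi',round(np.degrees(np.arctan2(R[1,0],R[0,0])),2),'z',R[:,2].round(3),'F',o['force'].round(1),'w',round(o['gripper_width']*1000,1),'g',round(o['grasp_force'],1));return o
E
python3 -c "
from h import *
st();snap('wrist','w1')"
```

```text
t 1.27 pos [ 441.  -231.7  295.5] psi 81.29 z [-0.002  0.004 -1.   ] F [-0.8  2.  -1. ] w 93.9 g 0.0
```

View pics/w1.png

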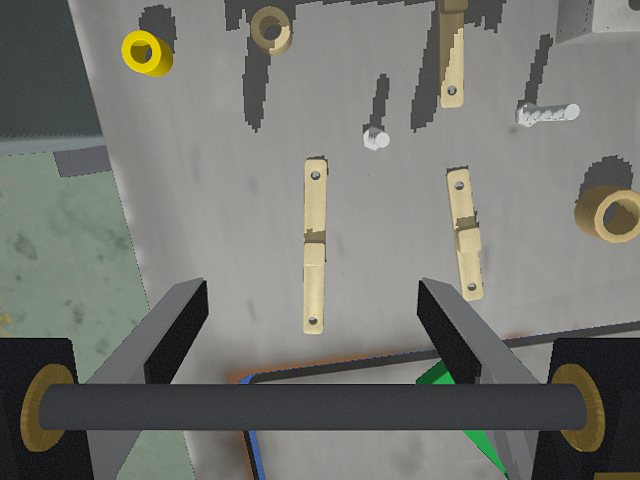

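The wrist view shows the long strap from (315,158) to (313,332), with the boss at (314,245). The short strap is to the right at (465,235).

```bash
python3 -c "
from h import *
a=w('w1',[(315,159),(313,332)],.003);d=a[0]-a[1];print(a*1000,a.mean(0)*1000,np.linalg.norm(d),np.degrees(np.arctan2(d[1],d[0])))
a=w('w1',[(304,243),(325,243),(304,266),(325,266)],.011);print(a.mean(0)*1000)
print(w('w1',[(453,107)],.003)*1000)
"
```

```text
[[ 450.32908877 -176.4248289     3.        ]
 [ 431.26727284 -293.1380671     3.        ]] [ 440.7981808 -234.781448     3.       ] 0.11825959918120514 80.72424553520419
[ 441.01851328 -235.57057662   11.        ]
[[ 537.87595162 -158.22406669    3.        ]]
```

Call:
carry_out([
  [[2,1,-16,0,0,0,0.6],[0,0,-20,0,0,0,0.5],[0,0,-20,0,0,0,0.5],[0,0,-18,0,0,0,0.5],[0,0,-12,0,0,0,0.5],[0,0,-6,0,0,0,0.5],[0,0,-3,0,0,0,0.5],[0,0,0,0,0,0,0.5]],
])

```text
clock: 1.98
position: [0.4408, -0.236, 0.2037]
tool_rot: [-2.39, -2.038, 0.0]
force: [0.1, 0.4, 0.2]
gripper_width: 0.0477
grasp_force: 0.0
```

```bash
python3 -c "
from h import *
st()"
```

```text
t 1.98 pos [ 440.8 -236.   203.7] psi 80.91 z [-0. -0. -1.] F [0.1 0.4 0.2] w 47.7 g 0.0
```

Call:
carry_out([
  [[0,0,-1.5,0,0,0,0],[0,0,0,0,0,0,0],[0,0,0,0,0,0,0],[0,0,0,0,0,0,0],[0,0,0,0,0,0,0],[0,0,10,0,0,0,0],[0,0,15,0,0,0,0],[0,0,15,0,0,0,0]],
], force=30)

```text
clock: 2.65
position: [0.4408, -0.2354, 0.2431]
tool_rot: [-2.389, -2.039, 0.0]
force: [-0.0, -0.1, -0.4]
gripper_width: 0.0128
grasp_force: 30.0
```

Call:
carry_out([
  [[0,8,20,0,0,0,0],[1,18,20,0,0,0.03,0],[2,28,8,0,0,0.05,0],[3,30,0,0,0,0.05,0],[3,30,0,0,0,0.05,0],[3,30,0,0,0,0.05,0],[3,30,0,0,0,0.05,0],[3,30,0,0,0,0.05,0]],
])

```text
clock: 3.32
position: [0.4587, -0.0301, 0.2911]
tool_rot: [2.019, 2.406, 0.0]
force: [0.9, -0.4, -0.9]
gripper_width: 0.013
grasp_force: 30.0
```

Call:
carry_out([
  [[3,30,0,0,0,0.05,0],[3,30,0,0,0,0.05,0],[0,27,0,0,0,0.04,0],[0,20,0,0,0,0,0],[0,13,0,0,0,0,0],[0,0,0,0,0,0,0],[0,0,0,0,0,0,0]],
])

```text
clock: 3.9
position: [0.4648, 0.0887, 0.2907]
tool_rot: [1.847, 2.541, -0.0]
force: [0.9, -0.8, -0.6]
gripper_width: 0.0131
grasp_force: 30.0
```

```bash
python3 -c "
from h import *
st();snap('wrist','w2')"
```

```text
t 3.9 pos [464.8  88.7 290.7] psi 107.95 z [ 0. -0. -1.] F [ 0.9 -0.8 -0.6] w 13.1 g 30.0
```

View pics/w2.png

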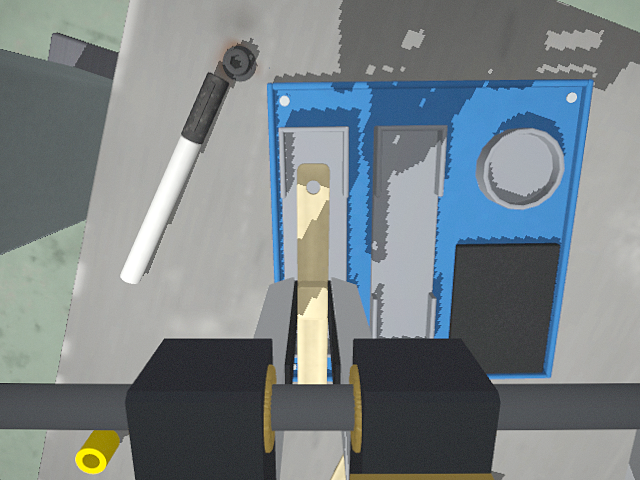

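The strap is held level over cradle B. Cradle B's far end runs from (281,128) to (348,128) and A's from (377,126) to (444,126). The dish centre is at (521,170) and the pad corners are (455,244), (559,242) and (551,377).

```bash
python3 -c "
from h import *
np.set_printoptions(suppress=True,precision=1)
def p(a,z):return w('w2',a,z)*1000
e=p([(281,128),(348,128)],.02);print('B',e,e.mean(0))
f=p([(377,126),(444,126)],.02);print('A',f,f.mean(0))
c=p([(455,244),(559,242),(551,377)],.01);print('pad',c,(c[0]+c[2])/2)
d=c[1]-c[2];print(np.degrees(np.arctan2(d[1],d[0])),np.linalg.norm(d))
print('dish',p([(521,169)],.018))
t=p([(268,84),(592,82)],.005);d=t[1]-t[0];psi=np.degrees(np.arctan2(d[1],d[0]))+90;print('psi',psi)
u=np.array([np.cos(np.radians(psi)),np.sin(np.radians(psi)),0])
for n,m in(('B',e),('A',f)):print(n,'centre',m.mean(0)-71.5*u)
"
```

```text
B [[425.7 153.6  20. ]
 [461.7 165.3  20. ]] [443.7 159.4  20. ]
A [[476.9 171.4  20. ]
 [512.9 183.1  20. ]] [494.9 177.2  20. ]
pad [[549.8 119.6  10. ]
 [611.9 141.1  10. ]
 [650.   52.2  10. ]] [599.9  85.9  10. ]
113.20672011555624 96.69940160732729
dish [[565.6 174.8  18. ]]
psi 108.4490904264673
B centre [466.3  91.6  20. ]
A centre [517.5 109.4  20. ]
```

Call:
carry_out([
  [[0.5,1.5,-15,0,0,0,0],[0,0,-20,0,0,0,0],[0,0,-18,0,0,0,0],[0,0,-12,0,0,0,0],[0,0,-7,0,0,0,0],[0,0,-4,0,0,0,0],[0,0,-1,0,0,0,0],[0,0,0,0,0,0,0]],
])

```text
clock: 4.62
position: [0.4655, 0.0895, 0.2137]
tool_rot: [1.85, 2.539, -0.001]
force: [0.4, 0.2, -0.8]
gripper_width: 0.0131
grasp_force: 30.0
```

Call:
carry_out([
  [[0,0,-1,0,0,0,0],[0,0,0,0,0,0,0.2],[0,0,0,0,0,0,0.3],[0,0,0,0,0,0,0.35],[0,0,0,0,0,0,0.35],[0,0,20,0,0,0,0.35],[0,0,35,0,0,0,0.4],[6,-30,30,0,0,0,0.6]],
])

```text
clock: 5.28
position: [0.4706, 0.0647, 0.2977]
tool_rot: [-1.84, -2.544, -0.002]
force: [0.6, 0.5, 1.9]
gripper_width: 0.0412
grasp_force: 0.0
```

```bash
python3 -c "
from h import *
st()"
```

```text
t 5.28 pos [470.6  64.7 297.7] psi 108.23 z [-0.001  0.002 -1.   ] F [0.6 0.5 1.9] w 41.2 g 0.0
```

Call:
carry_out([
  [[11,-27,0,0,0,-0.065,0.6],[11,-27,0,0,0,-0.065,0.6],[11,-27,0,0,0,-0.065,0.6],[11,-27,0,0,0,-0.065,0.6],[11,-27,0,0,0,-0.065,0.6],[13,-26,0,0,0,-0.055,0.6],[0,0,0,0,0,0,0.6],[0,0,0,0,0,0,0.6]],
])

```text
clock: 5.95
position: [0.5394, -0.1016, 0.2961]
tool_rot: [-2.298, -2.142, 0.0]
force: [-0.5, 1.0, -1.1]
gripper_width: 0.0562
grasp_force: 0.0
```

```bash
python3 -c "
from h import *
st();snap('wrist','w3')"
```

```text
t 5.95 pos [ 539.4 -101.6  296.1] psi 85.96 z [-0.  0. -1.] F [-0.5  1.  -1.1] w 56.2 g 0.0
```

View pics/w3.png

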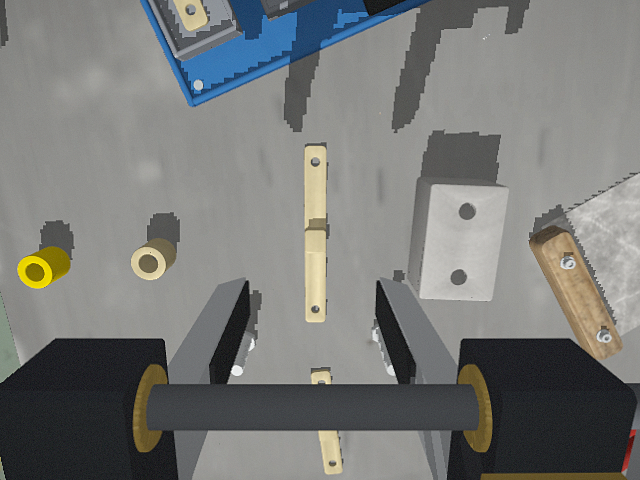

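Strap 1 lies from (315,145) to (315,322). The block's top corners are (428,178), (508,186), (493,300) and (412,298), and the bush top is at (148,262). There are loose bolts near the fingers at (237,370) and (388,372).

```bash
python3 -c "
from h import *
np.set_printoptions(suppress=True,precision=1)
def p(a,z):return w('w3',a,z)*1000
a=p([(315,145),(315,322)],.003);d=a[0]-a[1];print(a.mean(0),np.linalg.norm(d),np.degrees(np.arctan2(d[1],d[0])))
b=p([(428,178),(508,186),(493,300),(412,298)],.035);print('block',b,b.mean(0),[np.degrees(np.arctan2(*(b[i]-b[j])[[1,0]])) for i,j in((0,3),(1,2))])
print('bush',p([(148,263)],.022),p([(237,370),(388,372),(251,340),(375,335)],.004))
print(w('w1',[(376,138),(525,115),(578,112)],.005)*1000)
"
```

```text
[541.6 -97.9   3. ] 119.63164930209719 86.07332853356154
block [[ 607.3  -59.3   35. ]
 [ 652.4  -66.9   35. ]
 [ 646.4 -135.5   35. ]
 [ 597.6 -130.7   35. ]] [625.9 -98.1  35. ] [np.float64(82.22838840227634), np.float64(85.06576009832631)]
bush [[ 437.4 -101.5   22. ]] [[ 479.6 -190.3    4. ]
 [ 586.8 -199.5    4. ]
 [ 492.1 -167.6    4. ]
 [ 578.5 -169.8    4. ]]
[[ 489.2 -169.4    5. ]
 [ 580.2 -169.4    5. ]
 [ 612.2 -172.4    5. ]]
```

Call:
carry_out([
  [[2,3,-15,0,0,0,0.5],[0,0,-20,0,0,0,0.5],[0,0,-20,0,0,0,0.5],[0,0,-18,0,0,0,0.5],[0,0,-12,0,0,0,0.5],[0,0,-6,0,0,0,0.5],[0,0,-3,0,0,0,0.5],[0,0,0,0,0,0,0.5]],
])

```text
clock: 6.67
position: [0.5413, -0.0968, 0.2023]
tool_rot: [-2.295, -2.145, 0.0]
force: [0.1, -0.4, -0.7]
gripper_width: 0.0469
grasp_force: 0.0
```

Call:
carry_out([
  [[0,0,0,0,0,0,0],[0,0,0,0,0,0,0],[0,0,0,0,0,0,0],[0,0,0,0,0,0,0],[0,0,0,0,0,0,0],[0,0,10,0,0,0,0],[0,0,20,0,0,0,0],[0,0,25,0,0,0,0]],
])

```text
clock: 7.33
position: [0.5407, -0.0971, 0.2575]
tool_rot: [-2.294, -2.143, 0.002]
force: [0.4, -0.5, 0.2]
gripper_width: 0.013
grasp_force: 30.0
```

Call:
carry_out([
  [[0,12,18,0,0,0.02,0],[-3,26,14,0,0,0.05,0],[-4,30,0,0,0,0.06,0],[-4,30,0,0,0,0.06,0],[-4,30,0,0,0,0.06,0],[-4,30,0,0,0,0.06,0],[-3,28,0,0,0,0.05,0],[-2,19,0,0,0,0.028,0]],
])

```text
clock: 8.0
position: [0.5166, 0.1105, 0.2903]
tool_rot: [1.833, 2.551, 0.001]
force: [0.3, -0.3, -0.4]
gripper_width: 0.013
grasp_force: 30.0
```

Call:
carry_out([
  [[0,0,0,0,0,0,0],[0,0,0,0,0,0,0]],
])

```text
clock: 8.17
position: [0.5171, 0.1087, 0.29]
tool_rot: [1.837, 2.548, 0.001]
force: [-0.9, -1.2, -1.1]
gripper_width: 0.013
grasp_force: 30.0
```

```bash
python3 -c "
from h import *
st();snap('wrist','w4')"
```

```text
t 8.17 pos [517.1 108.7 290. ] psi 108.43 z [ 0.  0. -1.] F [-0.9 -1.2 -1.1] w 13.0 g 30.0
```

View pics/w4.png

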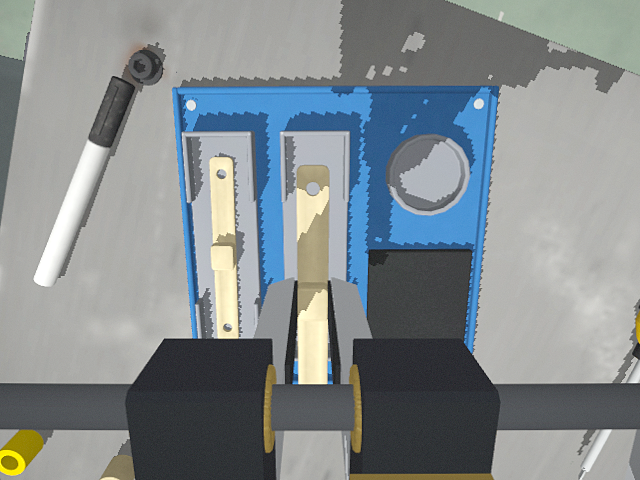

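The first strap lies flat in cradle B at (223,250). The second hangs centred over cradle A, so I lower it.

Call:
carry_out([
  [[0,-0.5,-15,0,0,0,0],[0,0,-20,0,0,0,0],[0,0,-18,0,0,0,0],[0,0,-12,0,0,0,0],[0,0,-7,0,0,0,0],[0,0,-4,0,0,0,0],[0,0,-1,0,0,0,0],[0,0,0,0,0,0,0]],
])

```text
clock: 8.88
position: [0.5174, 0.1067, 0.2129]
tool_rot: [1.84, 2.546, -0.001]
force: [0.0, 0.9, -1.5]
gripper_width: 0.0134
grasp_force: 30.0
```

Call:
carry_out([
  [[0,0,-1,0,0,0,0],[0,0,0,0,0,0,0.2],[0,0,0,0,0,0,0.3],[0,0,0,0,0,0,0.35],[0,0,0,0,0,0,0.35],[0,0,20,0,0,0,0.35],[0,0,35,0,0,0,0.35],[-6,-20,30,0,0,0,0.4]],
])

```text
clock: 9.55
position: [0.5116, 0.0901, 0.2976]
tool_rot: [-1.833, -2.549, -0.003]
force: [-0.1, 0.3, 0.3]
gripper_width: 0.036
grasp_force: 0.0
```

Call:
carry_out([
  [[-10,-27,0,0,0,-0.05,0.5],[-10,-27,0,0,0,-0.06,0.5],[-11,-27,0,0,0,-0.06,0.5],[-11,-27,0,0,0,-0.06,0.5],[-11,-27,0,0,0,-0.06,0.5],[-11,-27,0,0,0,-0.05,0.5],[-10,-27,0,0,0,-0.045,0.5],[0,0,0,0,0,0,0.5]],
])

```text
clock: 10.22
position: [0.4353, -0.106, 0.2963]
tool_rot: [2.301, 2.138, -0.003]
force: [-0.3, -1.1, 0.2]
gripper_width: 0.0471
grasp_force: 0.0
```

Call:
carry_out([
  [[0,0,0,0,0,0,0.5],[0,0,0,0,0,0,0.5]],
])

```text
clock: 10.38
position: [0.4375, -0.1013, 0.2965]
tool_rot: [2.292, 2.149, 0.001]
force: [0.6, 0.4, -0.7]
gripper_width: 0.0473
grasp_force: 0.0
```

```bash
python3 -c "
from h import *
st();snap('wrist','w5')"
```

```text
t 10.38 pos [ 437.5 -101.3  296.5] psi 86.3 z [ 0.  0. -1.] F [ 0.6  0.4 -0.7] w 47.3 g 0.0
```

View pics/w5.png

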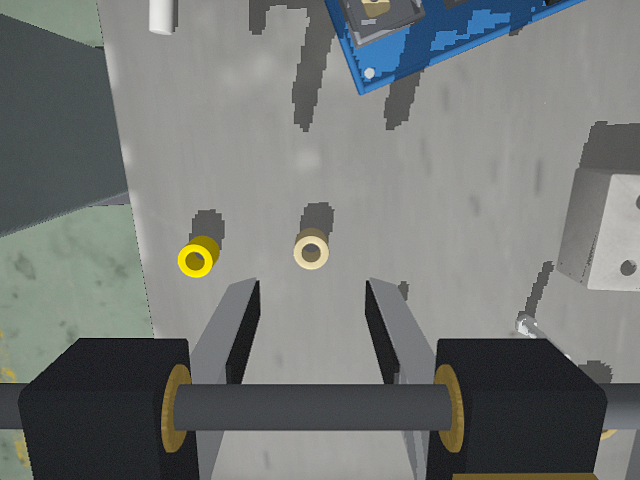

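The bronze bush's top is at (311,252), and the yellow one is well to the left at (195,260).

```bash
python3 -c "
from h import *
print(w('w5',[(311,252)],.022)*1000)"
```

```text
[[ 437.00187939 -101.30884831   22.        ]]
```

Call:
carry_out([
  [[0,0,-15,0,0,0,0.5],[0,0,-20,0,0,0,0.5],[0,0,-20,0,0,0,0.5],[0,0,-15,0,0,0,0.5],[0,0,-10,0,0,0,0.5],[0,0,-6,0,0,0,0.5],[0,0,0,0,0,0,0.5],[0,0,0,0,0,0,0.5]],
])

```text
clock: 11.1
position: [0.4376, -0.1013, 0.2106]
tool_rot: [-2.291, -2.149, -0.0]
force: [1.1, 0.0, 1.1]
gripper_width: 0.0469
grasp_force: 0.0
```

Call:
carry_out([
  [[0,0,0,0,0,0,0],[0,0,0,0,0,0,0],[0,0,0,0,0,0,0],[0,0,0,0,0,0,0],[0,0,0,0,0,0,0],[0,0,10,0,0,0,0],[0,0,20,0,0,0,0],[0,0,25,0,0,0,0]],
])

```text
clock: 11.77
position: [0.4367, -0.1015, 0.2656]
tool_rot: [-2.29, -2.147, 0.002]
force: [0.5, -0.6, -0.8]
gripper_width: 0.0206
grasp_force: 30.0
```

Call:
carry_out([
  [[6,14,10,0,0,0.02,0],[12,25,10,0,0,0.04,0],[14,30,0,0,0,0.05,0],[14,30,0,0,0,0.05,0],[14,30,0,0,0,0.05,0],[14,30,0,0,0,0.05,0],[14,30,0,0,0,0.05,0],[14,30,0,0,0,0.04,0]],
])

```text
clock: 12.43
position: [0.5396, 0.1188, 0.2862]
tool_rot: [1.88, 2.517, 0.0]
force: [-0.2, -1.5, 0.0]
gripper_width: 0.0206
grasp_force: 30.0
```

Call:
carry_out([
  [[12,28,0,0,0,0.035,0],[9,20,0,0,0,0,0],[5.5,8.5,0,0,0,0,0],[0,0,0,0,0,0,0],[0,0,0,0,0,0,0]],
])

```text
clock: 12.85
position: [0.5655, 0.1732, 0.2854]
tool_rot: [-1.839, -2.547, 0.001]
force: [-0.6, -0.9, -0.8]
gripper_width: 0.0204
grasp_force: 30.0
```

```bash
python3 -c "
from h import *
st();snap('wrist','w6')"
```

```text
t 12.85 pos [565.5 173.2 285.4] psi 108.33 z [-0.001 -0.001 -1.   ] F [-0.6 -0.9 -0.8] w 20.4 g 30.0
```

View pics/w6.png

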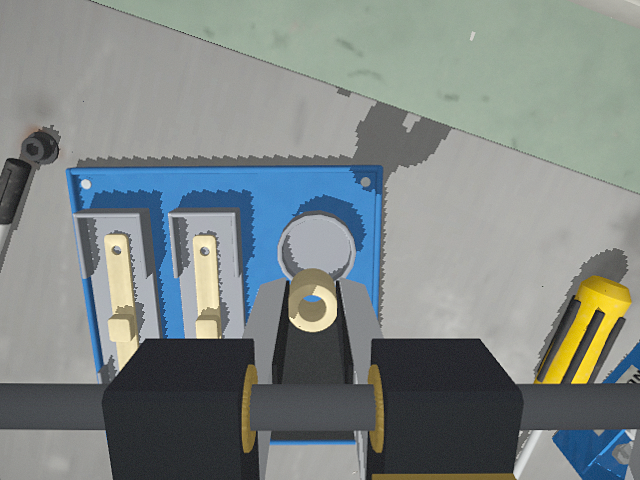

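The bush is held upright at (314,303) with the dish rim centred at (317,249). Both straps lie flat in their cradles.

```bash
python3 -c "
from h import *
print(w('w6',[(316.5,249)],.018)*1000, w('w6',[(314,309)],.097)*1000)"
```

```text
[[567.0105801  177.57603085  18.        ]] [[566.41197809 173.45474191  97.        ]]
```

Call:
carry_out([
  [[0.5,2,-12,0,0,0,0],[0,0,-18,0,0,0,0],[0,0,-15,0,0,0,0],[0,0,-10,0,0,0,0],[0,0,-5,0,0,0,0],[0,0,-3,0,0,0,0],[0,0,-1,0,0,0,0],[0,0,0,0,0,0,0]],
])

```text
clock: 13.57
position: [0.5664, 0.1757, 0.2216]
tool_rot: [1.839, 2.547, 0.0]
force: [0.6, 0.2, -0.2]
gripper_width: 0.0206
grasp_force: 30.0
```

Call:
carry_out([
  [[0,0,-1,0,0,0,0],[0,0,0,0,0,0,0.35],[0,0,0,0,0,0,0.45],[0,0,0,0,0,0,0.45],[0,0,0,0,0,0,0.45],[0,0,20,0,0,0,0.45],[0,0,30,0,0,0,0.45],[0,0,30,0,0,0,0.6]],
])

```text
clock: 14.23
position: [0.5659, 0.1758, 0.3007]
tool_rot: [-1.838, -2.546, 0.002]
force: [-0.3, -0.3, 0.3]
gripper_width: 0.0465
grasp_force: 0.0
```

Call:
carry_out([
  [[6,-25,0,0,0,-0.04,0.9],[7,-32,0,0,0,-0.05,0.9],[7,-32,0,0,0,-0.05,0.9],[7,-32,0,0,0,-0.05,0.9],[7,-32,0,0,0,-0.05,0.9],[7,-32,0,0,0,-0.05,0.9],[7,-32,0,0,0,-0.05,0.9],[7,-32,0,0,0,-0.05,0.9]],
])

```text
clock: 14.9
position: [0.6214, -0.0748, 0.3006]
tool_rot: [2.3, 2.139, 0.0]
force: [0.3, 0.0, 0.1]
gripper_width: 0.0848
grasp_force: 0.0
```

Call:
carry_out([
  [[5,-27,0,0,0,0,0.9],[0,0,0,0,0,0,0.9],[0,0,0,0,0,0,0.9]],
])

```text
clock: 15.15
position: [0.6262, -0.102, 0.3002]
tool_rot: [2.301, 2.139, -0.001]
force: [-0.3, 1.0, 0.5]
gripper_width: 0.085
grasp_force: 0.0
```

```bash
python3 -c "
from h import *
st();snap('wrist','w7')"
```

```text
t 15.15 pos [ 626.2 -102.   300.2] psi 85.83 z [-0. -0. -1.] F [-0.3  1.   0.5] w 85.0 g 0.0
```

View pics/w7.png

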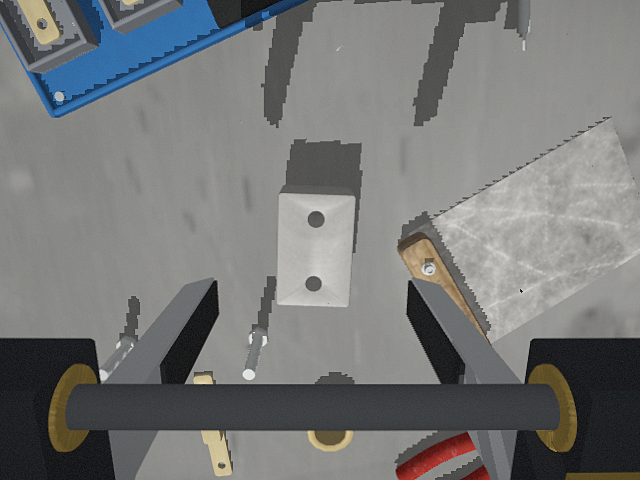

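```bash
python3 -c "
from h import *
np.set_printoptions(suppress=True,precision=1)
b=w('w7',[(277,193),(355,196),(350,306),(276,304)],.035)*1000;print(b,b.mean(0),[np.degrees(np.arctan2(*(b[i]-b[j])[[1,0]])) for i,j in((0,3),(1,2))])
print(w('w7',[(398,247),(490,338),(263,340),(247,375)],[.015,.015,.01,.01])*1000)"
```

```text
[[ 608.9  -62.8   35. ]
 [ 653.3  -67.8   35. ]
 [ 647.1 -135.6   35. ]
 [ 601.9 -130.9   35. ]] [627.8 -99.3  35. ] [np.float64(84.13152176876504), np.float64(84.70950385034209)]
[[ 681.1 -105.9   15. ]
 [ 742.3 -174.9   15. ]
 [ 587.3 -167.5   10. ]
 [ 573.2 -194.    10. ]]
```

Call:
carry_out([
  [[1.5,2.5,-15,0,0,-0.02,0.68],[0,0,-20,0,0,0,0.68],[0,0,-15,0,0,0,0.68],[0,0,-15,0,0,0,0.68],[0,0,-15,0,0,0,0.68],[0,0,-10,0,0,0,0.68],[0,0,-3,0,0,0,0.68],[0,0,0,0,0,0,0.68]],
], force=60)

```text
clock: 15.87
position: [0.6276, -0.0968, 0.2069]
tool_rot: [-2.317, -2.12, 0.001]
force: [0.3, 0.4, -0.4]
gripper_width: 0.0638
grasp_force: 0.0
```

Call:
carry_out([
  [[0,0,0,0,0,0,0],[0,0,0,0,0,0,0],[0,0,0,0,0,0,0],[0,0,0,0,0,0,0],[0,0,0,0,0,0,0],[0,0,10,0,0,0,0],[0,0,20,0,0,0,0],[0,0,25,0,0,0,0]],
])

```text
clock: 16.53
position: [0.6268, -0.0977, 0.2617]
tool_rot: [-2.317, -2.117, 0.004]
force: [0.7, -0.3, -6.1]
gripper_width: 0.0443
grasp_force: 59.9
```

```bash
python3 -c "
from h import *
st()"
```

```text
t 16.53 pos [626.8 -97.7 261.7] psi 84.85 z [-0.004  0.001 -1.   ] F [ 0.7 -0.3 -6.1] w 44.3 g 59.9
```

Call:
carry_out([
  [[-2,12,10,0,0,0.03,0],[-4,22,8,0,0,0.05,0],[-4,28,0,0,0,0.06,0],[-4,28,0,0,0,0.06,0],[-4,28,0,0,0,0.06,0],[-4,28,0,0,0,0.06,0],[-4,24,0,0,0,0.06,0],[-3,14,0,0,0,0.033,0]],
])

```text
clock: 17.2
position: [0.5973, 0.0906, 0.2803]
tool_rot: [-1.823, -2.557, -0.001]
force: [0.6, 0.3, -6.6]
gripper_width: 0.0448
grasp_force: 59.9
```

Call:
carry_out([
  [[0,0,0,0,0,0,0],[0,0,0,0,0,0,0]],
])

```text
clock: 17.37
position: [0.5981, 0.0874, 0.2802]
tool_rot: [-1.832, -2.551, 0.001]
force: [0.3, -0.7, -7.1]
gripper_width: 0.0444
grasp_force: 59.9
```

```bash
python3 -c "
from h import *
st();snap('wrist','w8')"
```

```text
t 17.37 pos [598.1  87.4 280.2] psi 108.63 z [-0.001 -0.    -1.   ] F [ 0.3 -0.7 -7.1] w 44.4 g 59.9
```

View pics/w8.png

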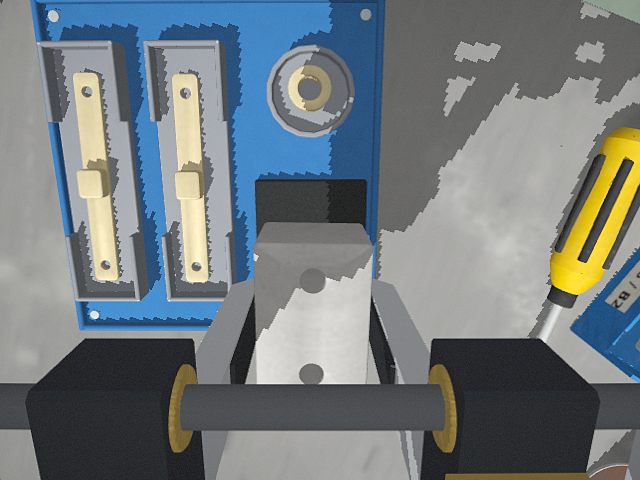

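Both straps sit in their cradles and the bush stands in the dish at (309,89). The block hangs over the pad, whose far edge runs from (256,181) to (367,180). I check all of these numerically.

```bash
python3 -c "
from h import *
np.set_printoptions(suppress=True,precision=1)
psi=np.radians(108.4);u=np.array([np.cos(psi),np.sin(psi),0])
def p(a,z):return w('w8',a,z)*1000
e=p([(256,181),(367,180)],.01);print('pad c',e,e.mean(0)-46*u)
print('blockfar',p([(254,243),(373,243)],.108).mean(0)-35*u, 'top holes',p([(313,281),(312,374)],.108).mean(0))
for n,s,c in(('B',[(86,73),(108,283)],[(38,41),(118,40),(79,301),(145,300)]),('A',[(185,73),(198,282)],[(144,40),(222,40),(167,300),(234,299)])):
  print(n,p(s,.013).mean(0),p(c,.02).mean(0))
print('bush',p([(310,88)],.032),'dish',p([(311,90)],.018))
"
```

```text
pad c [[553.3 118.8  10. ]
 [614.2 140.   10. ]] [598.3  85.8  10. ]
blockfar [599.1  86.  108. ] top holes [598.7  86.5 108. ]
B [467.4  88.3  13. ] [469.2  92.3  20. ]
A [519. 106.  13.] [520.2 109.9  20. ]
bush [[567.4 175.7  32. ]] dish [[567.8 176.   18. ]]
```

Call:
carry_out([
  [[0,-1,-12,0,0,0,0],[0,0,-18,0,0,0,0],[0,0,-15,0,0,0,0],[0,0,-9,0,0,0,0],[0,0,-5,0,0,0,0],[0,0,-2,0,0,0,0],[0,0,-1,0,0,0,0],[0,0,0,0,0,0,0]],
])

```text
clock: 18.08
position: [0.599, 0.0852, 0.2187]
tool_rot: [1.835, 2.549, 0.001]
force: [-0.0, 0.3, -6.2]
gripper_width: 0.0444
grasp_force: 59.9
```

Still about 1.5 mm up. I lower it, release and back off.

Call:
carry_out([
  [[0,0,-1.5,0,0,0,0],[0,0,0,0,0,0,0],[0,0,0,0,0,0,0.6],[0,0,0,0,0,0,0.7],[0,0,0,0,0,0,0.7],[0,0,0,0,0,0,0.7],[0,0,20,0,0,0,0.7],[0,0,30,0,0,0,0.7]],
])

```text
clock: 18.75
position: [0.5979, 0.0851, 0.2652]
tool_rot: [-1.833, -2.547, 0.004]
force: [-0.2, -0.6, 0.2]
gripper_width: 0.0657
grasp_force: 0.0
```

Call:
carry_out([
  [[0,0,30,0,0,0,0.7],[0,-20,30,0,0,0,0.7],[0,-30,20,0,0,0,0.7],[0,-30,0,0,0,0,0.7],[0,-20,0,0,0,0,0.7],[0,0,0,0,0,0,0.7],[0,0,0,0,0,0,0.7],[0,0,0,0,0,0,0.7]],
])

```text
clock: 19.42
position: [0.5987, -0.014, 0.3469]
tool_rot: [-1.835, -2.55, -0.001]
force: [-0.1, 0.2, 0.3]
gripper_width: 0.0656
grasp_force: 0.0
```

```bash
python3 -c "
from h import *
st();snap('wrist','w9')"
```

```text
t 19.42 pos [598.7 -14.  346.9] psi 108.53 z [-0.     0.001 -1.   ] F [-0.1  0.2  0.3] w 65.6 g 0.0
```

View pics/w9.png

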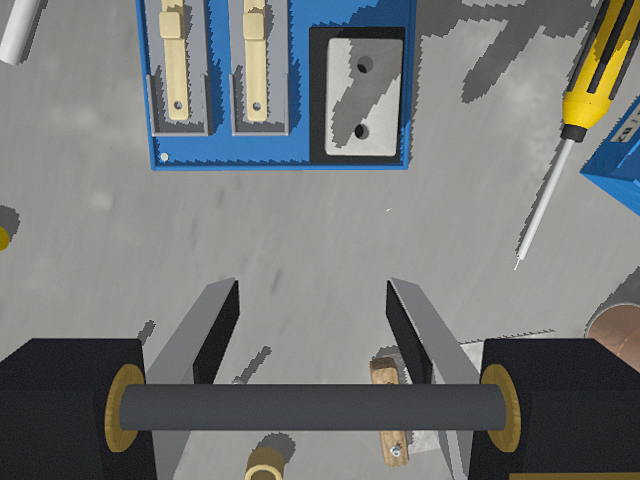

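The block sits on the pad (top at about (365,97)) and the wide bush is undisturbed. One last check, then I hand in.

```bash
python3 -c "
from h import *
b=w('w9',[(328,39),(403,39),(400,156),(326,154)],.045).mean(0)*1000
c=w('w9',[(310,27),(415,27),(408,165),(310,163)],.01).mean(0)*1000
print(b,c)
if np.linalg.norm((b-c)[:2])<9: print(workorder.sign_off())"
```

```text
[600.8853121   83.40485673  45.        ] [601.57257121  86.46173255  10.        ]
the job is handed in; nothing more can be done
None
```

The kit is set out and handed in: a long strap in each grey cradle, the narrow bush in the dish, and the jig block on the pad (about 3 mm off centre); the short strap and wide bush were not touched, the clock read about 19.5 s of the 93 s allowed, and the judging result was not reported back.

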